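Change over the bench dispensers

ROBOT

A 6-joint arm with a two-finger parallel gripper is mounted at the origin on the work surface. World frame = base frame: x ahead of the robot, y to its left, z up, the work surface at z = 0. Lengths are in m, angles in rad, forces in N, time in s.
With the tool pointing down it reaches from about 0.35 to 0.725 m from the base axis. Payload 4.3 kg.
Tool frame: the origin (TCP) lies at the very end of the fingers, on their centre line; the grasp point (between the pads) lies 19 mm behind it (arm.pinch_z is the distance from the TCP to the grasp point, in m); z points along the fingers, y is the line along which they close (so a half turn about z gives the same grasp; the last joint's range is limited). The gripper opens to 85 mm and grips with 20 to 120 N. Pads are 22 mm wide; open, the fingers measure 114 mm over their backs; the gripper's body (76 mm by 85 mm) begins 54 mm behind the grasp point. The pads swing forward as they close: fully open they stand 13 mm farther back than shut.
Start: joints at [1.081, 0.377, 0.081, 1.274, 0, 1.46], TCP at [0.213, 0.534, 0.231] pointing down, gripper open.
Joint ranges: [-2.72, 2.72], [-0.84, 1.66], [-1.02, 1.22], [-1.77, 2.12], [-1.37, 1.28], [-3.14, 3.14]. Speed limits (rad/s): [2.57, 2.57, 3.14, 3.14, 3.14, 3.14].

INTERFACE

Orientations are given as a unit quaternion [x, y, z, w].
In Python, from cell import status, imaging, ticket, arm gives the robot as it stands.
- The arm moves only by the tool servo_tool, never from a script. Its argument "deltas" is a list that holds one entry, the list of rows, each a list of 6 numbers: the shift along the tool's x, y, z in m, then the turn, a rotation vector about the tool's x, y, z in degrees. A call has 1 to 8 rows; each row is the pose to reach, as a shift and turn from the pose commanded when the call began, along the tool's axes at that moment; what a row does not reach only later rows make up. A row lasts 1/10 s, in which the tool goes at most 50 mm and 8.59 degrees, less where a joint would pass 70% of its speed; a pose out of reach is approached as far as the arm can. A call with a gripper value outside its range is refused whole. "claw" is the opening, from -1 (shut) to 1 (fully open), set as the call begins (left out, the last holds). The fingers move at their own pace and stop on an object; the grip force is fixed at half the most. Time passes only in rows, so rows that repeat a pose let the fingers close. It gives the time, the measured TCP pose, the force, the opening and the grip force at its end, in the units of the state.
- status.read_state(): the state, without advancing time (a new reading comes with each control period).
- imaging.capture(name): name is "scene" or "top" or "wrist"; returns (picture, depth): 384x512x3 uint8, red, green, blue; 384x512 float32, m along the optical axis (not along the pixel's ray), 0 where there is no reading.
- imaging.get_calibration(name): a dict with "fx", "fy", "cx", "cy" (pixels), "eye" and "orientation" of the camera in the world; the wrist camera has in their place "mount" (4x4, takes a point from camera to tool coordinates, whose origin is the TCP and whose axes are the flange's). Camera axes: x right, y down, z forward; pixel columns grow to the right and rows downward; lengths in m; the calibration is good to about 2 mm. A picture is of the moment at which its call begins: read the wrist's pose just before it. get_calibration takes no time and is no camera call.
- ticket.finish_job(): hands the job in; it is judged then, once.
The state is a dict: "clock": time; "joint_positions": joint angles; "dq": joint speeds; "joint_torque": joint torques, N m; "tool_pos": TCP position; "ee_rot": TCP orientation; "force": force on the tool from outside, world axes, zero at the start; "moment": the same for the moment, N m; "opening": opening from 0.0 (shut) to 1.0 (fully open); "grip_force": force on a finger pad.
Only numpy, scipy, OpenCV 4.12 (cv2) and the standard library are available. Lean on these libraries where they do the work, as an engineer would, in place of code of your own. Each camera call takes 0.05 s, during which the arm holds its last target. There are 200 camera calls.

TASK

The round bottle's dispenser is going out of use and the square bottle's takes its place (both are empty and dry): first push the round dispenser's pulled-out spout cap fully home, then pull the square dispenser's spout cap fully out, and last press the square dispenser's pump head right down to its stop and let it come up again. Never have both caps out together, do not press the round one's pump, do not press the square one's pump while its cap is shut, and leave the jar, dropper bottle and slide box where they stand.

Things in the scene. Friction and masses are not known exactly. Their poses are not given: they have to be found in the camera images.
- round: Origin: centre of the underside of its foot; z up, -x is the side its spout leans to. Dispenser with a round white bottle, 92 mm in diameter, top 115 mm above the bench, bolted down on a steel foot 130 x 120 x 6 mm. On top, near the middle (4 mm to +x), a pump tower 30 mm in diameter and 60 mm high with the pump head above it; a capped spout leans to -x from beside the tower
- round_cap (a joint): how far the round dispenser's outlet cap is pulled out along its spout, m: 0 = fully home against the collar, 0.025 = fully out at its stop (the cap is captive and cannot come off). A spring detent holds it at either end; it takes about 10 N along the axis to leave an end, and well past half-way (0.0125) it goes on to the other end by itself
- round_cap_mid (a point): middle of the round dispenser's outlet cap, on its axis; moves with the cap. The cap is a grey plastic cylinder 40 mm in diameter and 60 mm long (its outer end 30 mm from this point along +z, its inner end 30 mm along -z). The z axis is the cap's axis and pull direction, leaning 30 degrees from vertical to the dispenser's -x side; y is level. When home, a 42 mm collar touches the inner end
- round_pump (a joint): how far the round dispenser's pump head is pressed down, m: 0 = up, 0.022 = at its stop. Return spring, 3 N at the top, 12 N at the stop
- round_pump_top (a point): centre of the top face of the round dispenser's pump head, a grey disc 60 mm in diameter and 13 mm thick on a vertical stem; moves with it, z up. At rest 216 mm above the bench
- square: Origin: centre of the underside of its foot; z up, -x is the side its spout leans to. Dispenser like the other but with a square white bottle, 92 x 92 mm, top 100 mm above the bench, on the same bolted foot, pump tower and leaning capped spout
- square_cap (a joint): how far the square dispenser's outlet cap is pulled out along its spout, m: 0 = fully home against the collar, 0.025 = fully out at its stop (the cap is captive and cannot come off). A spring detent holds it at either end; it takes about 10 N along the axis to leave an end, and well past half-way (0.0125) it goes on to the other end by itself
- square_cap_mid (a point): middle of the square dispenser's outlet cap, on its axis; moves with the cap. The cap is a grey plastic cylinder 40 mm in diameter and 60 mm long (its outer end 30 mm from this point along +z, its inner end 30 mm along -z). The z axis is the cap's axis and pull direction, leaning 30 degrees from vertical to the dispenser's -x side; y is level. When home, a 42 mm collar touches the inner end
- square_pump (a joint): how far the square dispenser's pump head is pressed down, m: 0 = up, 0.022 = at its stop. Return spring, 3 N at the top, 12 N at the stop
- square_pump_top (a point): centre of the top face of the square dispenser's pump head, a grey disc 60 mm in diameter and 13 mm thick on a vertical stem; moves with it, z up. At rest 201 mm above the bench
- jar: bystander: specimen jar with a red lid, 64 mm in diameter, 75 mm high, loose; origin at the centre of its underside
- dropper: bystander: white dropper bottle, 40 mm in diameter, 85 mm high, loose; origin at the centre of its underside
- slidebox: bystander: blue slide box 85 x 110 x 34 mm, loose; origin at the centre of its underside

How it is judged:
On the way, in this order (a step that is already met when the one before it is completed fails the run):
1. the round dispenser's cap is pushed home (value of joint round_cap below 0.003 m), for 0.2 s.
2. the square dispenser's cap is pulled out (value of joint square_cap above 0.022 m), for 0.2 s.
3. the square dispenser's pump head is pressed to its stop (value of joint square_pump above 0.0195 m), for 0.05 s.
At the end, for the whole second after the job is handed in: The round dispenser's cap is home (within 3 mm), the square dispenser's cap is fully out (at least 22 of its 25 mm), both pump heads are up again (within 3 mm), and the jar, dropper bottle and slide box are within 20 mm of where they stood (value of joint each of round_cap, square_pump, round_pump below 0.003 m and value of joint square_cap above 0.022 m and distance of each of jar, dropper, slidebox from where it was at the start of the episode below 0.02 m); the robot touches nothing.
It fails at once if both caps out (past half-way) at the same time (value of joint each of round_cap, square_cap above 0.0125 m).
It fails at once if the round dispenser's pump is pressed (more than 8 mm) (value of joint round_pump above 0.008 m).
It fails at once if the square dispenser's pump is pressed (more than 8 mm) while its cap is shut (value of joint square_pump above 0.008 m and value of joint square_cap below 0.0125 m).
It fails at once if the jar, dropper bottle or slide box is moved more than 20 mm (distance of any of jar, dropper, slidebox from where it was at the start of the episode above 0.02 m).
It also fails if it takes over 48 s, if anything falls off the work surface, if the arm or the gripper's body presses on something with over 40 N, if the wrist force passes 120 N, or if a joint passes its speed limit or range.

## Working session

There is one attempt and no reset: what is moved stays moved. The work goes in short steps, Python scripts to look and compute and a tool call to move; the robot and the scene stay as the last step left them, time stands still between calls to the robot, and variables do not carry over. Pictures are saved under pics/ and viewed, at most 10 in all, crops included, and the job is handed in when it is done.

Besides the shell and the picture viewer there is one more tool, called after ">>>" as a command line: name --argument value ..., lists and objects as JSON in quotes. servo_tool: Moves the arm, as the interface text tells. Its arguments: {"type":"object","properties":{"deltas":{"type":"array"},"claw":{"type":"number"}},"required":["deltas"]}

```bash
mkdir -p pics; ls; python3 - <<'E'
from cell import status, imaging
import cv2,numpy as np
print(status.read_state())
ims=[]
for n in("scene","top"):
    p,d=imaging.capture(n); np.savez(f"{n}.npz",p=p,d=d); c=imaging.get_calibration(n); print(n,c)
    cv2.imwrite(f"pics/{n}.png",p[:,:,::-1])
print(imaging.get_calibration("wrist"))
E
```

```text
pics
{'clock': 0.0, 'joint_positions': array([ 1.08067561e+00,  3.78086646e-01,  7.96344486e-02,  1.27439751e+00,
       -2.19235775e-05,  1.46051251e+00]), 'dq': array([ 0.00047751, -0.00033867, -0.00256884, -0.0023508 ,  0.0002406 ,
       -0.00042893]), 'joint_torque': array([ 6.20540231e-04, -4.63596797e+01,  2.69880170e+01,  2.06069002e-02,
        4.53280336e-06, -3.29928724e-07]), 'tool_pos': array([0.21287511, 0.53344065, 0.23035072]), 'ee_rot': array([ 1.88778703e-01,  9.82019117e-01, -9.84013947e-04, -2.93134295e-04]), 'force': array([ 0.02903928, -0.9362332 ,  0.71043237]), 'moment': array([0.052064  , 0.00816931, 0.01909933]), 'grip_force': 0.0, 'opening': 0.9996734711831199}
scene {'fx': 403.107338640189, 'fy': 403.107338640189, 'cx': 258.85736793196935, 'cy': 195.14029703609336, 'eye': array([ 1.59121191, -0.06778633,  0.76468024]), 'orientation': array([ 0.64351401,  0.59932704, -0.32998666, -0.34322823])}
top {'fx': 455.00410057997533, 'fy': 455.00410057997533, 'cx': 251.26325766604714, 'cy': 184.60501140332644, 'eye': array([ 0.4162442 , -0.02442037,  1.5958351 ]), 'orientation': array([-0.69983681,  0.71037369, -0.04927218,  0.05630192])}
{'fx': 283.2217201067802, 'fy': 283.2217201067802, 'cx': 258.5747085446911, 'cy': 191.26744991507385, 'mount': array([[-4.07381644e-04, -9.65356926e-01, -2.60932636e-01,
         6.60307459e-02],
       [ 9.99999892e-01, -4.51300898e-04,  1.08399040e-04,
        -7.84097150e-04],
       [-2.22402897e-04, -2.60932563e-01,  9.65357005e-01,
        -1.42177234e-01],
       [ 0.00000000e+00,  0.00000000e+00,  0.00000000e+00,
         1.00000000e+00]])}
```

View pics/scene.png

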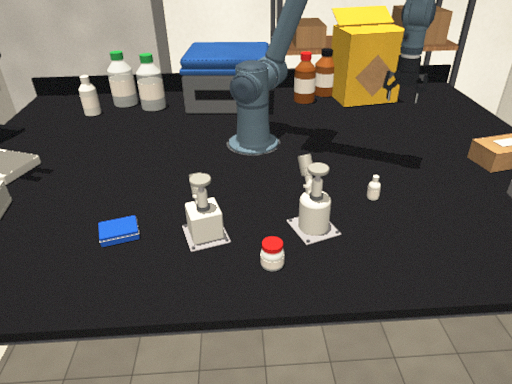

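View pics/top.png

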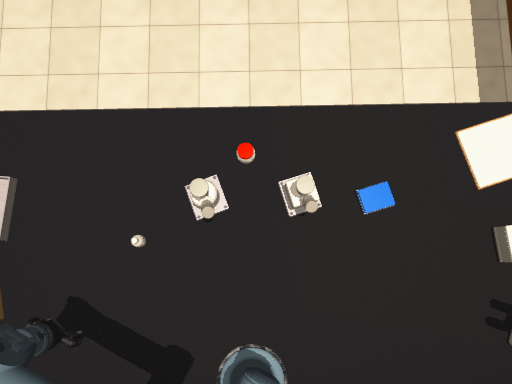

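The scene view shows the round dispenser at (315,210) with its spout cap raised, and the square one at (205,220). The jar is at (272,255), the dropper at (374,188) and the slide box at (119,230). In the top view the round dispenser is at (205,195), the square at (302,193) and the jar at (246,152). Both spouts lean towards the robot. Next I'll measure from the two depth clouds.

```bash
cat > h.py <<'E'
import numpy as np, cv2
from scipy.spatial.transform import Rotation as R
from scipy.optimize import least_squares
def cloud(n):
    from cell import imaging
    f=np.load(f"{n}.npz"); c=imaging.get_calibration(n); d=f["d"]
    v,u=np.mgrid[:384,:512]
    P=np.stack([(u-c["cx"])/c["fx"]*d,(v-c["cy"])/c["fy"]*d,d],-1)
    W=P@R.from_quat(c["orientation"]).as_matrix().T+c["eye"]
    W[d==0]=np.nan
    return f["p"],W
E
python3 - <<'E'
from h import *
for n in("top","scene"):
    p,W=cloud(n)
    boxes={"top":dict(round=(180,165,235,228),square=(274,165,328,225),jar=(232,138,260,168),drop=(128,230,150,252),box=(352,178,400,218)),
     "scene":dict(round=(285,145,345,245),square=(178,165,235,250),jar=(258,235,288,273),drop=(364,174,384,203),box=(92,212,145,248))}[n]
    for k,(a,b,c,d) in boxes.items():
        P=W[b:d,a:c].reshape(-1,3); C=p[b:d,a:c].reshape(-1,3).astype(int)
        m=np.isfinite(P[:,0]); P=P[m];C=C[m]
        o=P[P[:,2]>.012]
        print(n,k,"med table z",np.median(P[P[:,2]<.012][:,2]).round(4) if (P[:,2]<.012).any() else None,"zmax",o[:,2].max().round(3),"n",len(o),"xy range",o[:,:2].min(0).round(3),o[:,:2].max(0).round(3))
        if k in("round","square"):
            H=216 if k=="round" else 201
            t=P[abs(P[:,2]-H/1e3)<.006]; 
            if len(t)>10:
                (cc,r)=cv2.minEnclosingCircle((t[:,:2]*1000).astype(np.float32)); print("  top disc",len(t),t.mean(0).round(4),"circ",np.round(cc,1),round(r,1))
            bright=C.sum(1)>250
            f=P[bright&(P[:,2]<.02)&(P[:,2]>-.01)]
            if len(f)>10:
                print("  foot",len(f),"z",np.median(f[:,2]).round(4),cv2.minAreaRect((f[:,:2]*1000).astype(np.float32)))
E
python3 - <<'E'
import cv2,numpy as np
import sys
sys.path.insert(0,'.')
a=cv2.imread('pics/scene.png')[145:255,170:350]; b=cv2.imread('pics/top.png')[160:235,175:335]
a=cv2.resize(a,(640,391),interpolation=cv2.INTER_CUBIC)
cv2.imwrite('pics/crop.png',a)
E
```

```text
top round med table z 0.0002 zmax 0.229 n 862 xy range [0.527 0.076] [0.691 0.209]
  top disc 379 [0.6005 0.1421 0.2151] circ [587.5 138.2] 63.2
  foot 496 z 0.0048 ((615.9945678710938, 149.7960662841797), (146.77462768554688, 122.3030776977539), 19.783615112304688)
top square med table z 0.0004 zmax 0.209 n 971 xy range [ 0.53  -0.251] [ 0.697 -0.111]
  top disc 270 [ 0.6251 -0.1788  0.2005] circ [ 625.1 -179.3] 29.9
  foot 367 z 0.0054 ((617.0795288085938, -180.21023559570312), (141.27491760253906, 120.76371765136719), 16.961181640625)
top jar med table z -0.0009 zmax 0.082 n 295 xy range [ 0.732 -0.022] [0.791 0.038]
top drop med table z -0.0001 zmax 0.09 n 137 xy range [0.446 0.359] [0.483 0.399]
top box med table z -0.0002 zmax 0.047 n 831 xy range [ 0.547 -0.518] [ 0.657 -0.376]
scene round med table z -0.0008 zmax 0.223 n 1941 xy range [0.542 0.103] [0.671 0.194]
  top disc 252 [0.6129 0.1442 0.2148] circ [599.9 133.2] 59.1
  foot 690 z 0.0049 ((410.9873046875, 176.57009887695312), (165.89747619628906, 586.1095581054688), 83.01738739013672)
scene square med table z -0.0008 zmax 0.203 n 1848 xy range [ 0.562 -0.235] [ 0.696 -0.124]
  top disc 210 [ 0.6336 -0.1774  0.1996] circ [ 630.5 -177.6] 30.3
  foot 577 z 0.0053 ((466.421142578125, -207.18069458007812), (463.1535949707031, 133.2245330810547), 10.807169914245605)
scene jar med table z -0.0006 zmax 0.077 n 651 xy range [ 0.743 -0.022] [0.804 0.04 ]
scene drop med table z -0.001 zmax 0.086 n 227 xy range [0.457 0.36 ] [0.491 0.398]
scene box med table z -0.0007 zmax 0.038 n 854 xy range [ 0.554 -0.502] [ 0.668 -0.375]
```

View pics/crop.png

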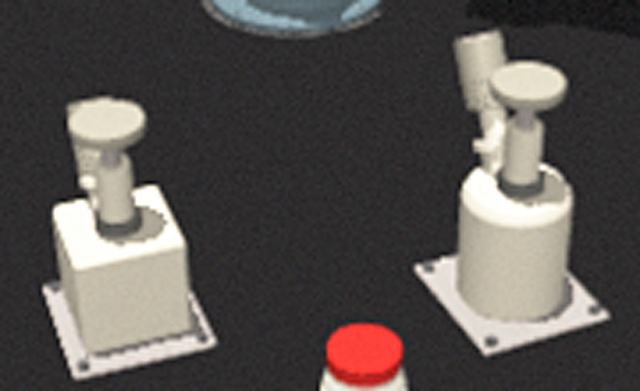

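The crop shows the round cap raised, near (480,70), and the square cap seated behind its pump head, near (90,135). The two cameras disagree by about 8–10 mm in x, so I'll refine with the wrist camera from close up.

```bash
cat >> h.py <<'E'
def tool(yaw,tilt):
    """tool rotation: z leans 'tilt' deg from straight down toward dispenser +x (yaw deg); tool y level, tool x on dispenser -x side"""
    a=np.radians(yaw); ex=np.array([np.cos(a),np.sin(a),0]); t=np.radians(tilt)
    z=np.array([0,0,-1])*np.cos(t)+ex*np.sin(t); y=np.cross([0,0,1.],ex); x=np.cross(y,z)
    return R.from_matrix(np.stack([x,y,z],1))
def delta(pos,Rt,s=None):
    from cell import status
    s=s or status.read_state(); r=R.from_quat(s["ee_rot"])
    print("clock",s["clock"],"d(mm)",(r.inv().apply(np.array(pos)-s["tool_pos"])*1e3).round(1),"turn",(r.inv()*Rt).as_rotvec(degrees=True).round(2))
def snap(n):
    from cell import status,imaging
    s=status.read_state(); p,d=imaging.capture("wrist"); c=imaging.get_calibration("wrist")
    v,u=np.mgrid[:384,:512]
    P=np.stack([(u-c["cx"])/c["fx"]*d,(v-c["cy"])/c["fy"]*d,d],-1)
    M=c["mount"]; P=P@M[:3,:3].T+M[:3,3]
    W=P@R.from_quat(s["ee_rot"]).as_matrix().T+s["tool_pos"]; W[d==0]=np.nan
    np.savez(n+".npz",p=p,W=W); cv2.imwrite(f"pics/{n}.png",p[:,:,::-1]); return p,W
E
python3 -c "
from h import *
print(tool(18,0).as_matrix().round(2)); delta([.47,.1,.38],tool(18,0))"
```

```text
[[-0.95 -0.31  0.  ]
 [-0.31  0.95  0.  ]
 [-0.    0.   -1.  ]]
clock 0.1 d(mm) [-399.5 -307.6 -149.1] turn [ -0.1   -0.05 -39.76]
```

>>> servo_tool --deltas '[[[-0.04,-0.03,-0.03,0,0,-4],[-0.4,-0.308,-0.149,0,0,-39.8],[-0.4,-0.308,-0.149,0,0,-39.8],[-0.4,-0.308,-0.149,0,0,-39.8],[-0.4,-0.308,-0.149,0,0,-39.8],[-0.4,-0.308,-0.149,0,0,-39.8],[-0.4,-0.308,-0.149,0,0,-39.8],[-0.4,-0.308,-0.149,0,0,-39.8]]]'

```text
clock: 0.9
tool_pos: [0.3997, 0.219, 0.3431]
ee_rot: [-0.157, 0.988, 0.0, -0.0]
force: [1.4, -1.2, -0.2]
opening: 1.0
grip_force: 0.0
```

```bash
python3 -c "
from h import *
delta([.47,.1,.38],tool(18,0))"
```

```text
clock 0.9 d(mm) [ -30.  -134.9  -36.9] turn [ 0.01 -0.02  0.06]
```

>>> servo_tool --deltas '[[[-0.03,-0.135,-0.037,0,0,0],[-0.03,-0.135,-0.037,0,0,0],[-0.03,-0.135,-0.037,0,0,0],[-0.03,-0.135,-0.037,0,0,0],[-0.03,-0.135,-0.037,0,0,0],[-0.03,-0.135,-0.037,0,0,0]]]'

```text
clock: 1.5
tool_pos: [0.469, 0.1024, 0.3794]
ee_rot: [-0.157, 0.988, 0.0, -0.001]
force: [0.2, -0.7, -1.0]
opening: 1.004
grip_force: 0.0
```

```bash
python3 - <<'E'
from h import *
p,W=snap("w1")
from cell import status; print(status.read_state()["tool_pos"])
t=W[(abs(W[...,2]-.216)<.006)]; print(len(t),t.mean(0))
E
```

```text
[0.46887222 0.10268496 0.37942221]
2155 [0.59628854 0.14319259 0.21549285]
```

View pics/w1.png

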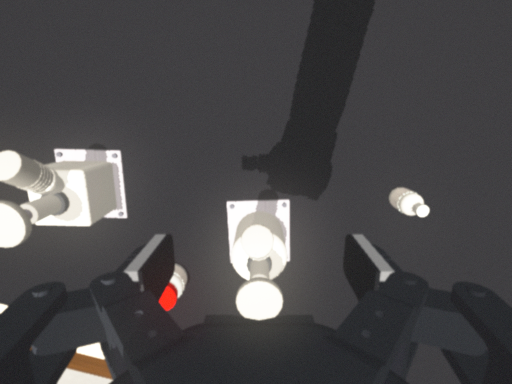

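The wrist view shows the round cap at (257,240) in front of its pump head at (259,300). The foot is at (258,230), aligned with the tool to within about 2°. The square dispenser's cap (10,165) and head (10,222) are cut off at the left edge.

```bash
cat >> h.py <<'E'
def flood(W,uv,tol=.004):
    """connected smooth patch of depth around pixel uv"""
    z=np.nan_to_num(W).astype(np.float32); m=np.zeros((386,514),np.uint8)
    cv2.floodFill(z.copy(),m,uv,0,(tol,)*3,(tol,)*3,4|cv2.FLOODFILL_MASK_ONLY|(1<<8))
    return m[1:-1,1:-1]>0
def plane(P):
    c=P.mean(0); n=np.linalg.svd(P-c)[2][2]; return c,n*np.sign(n[2])
def fitcap(P,c0,yaw0):
    """fit cylinder r=20, tilt 30, unknown yaw, axis point: side points only"""
    def f(q):
        a=np.radians(q[2]); n=np.array([-np.cos(a)*.5,-np.sin(a)*.5,np.cos(np.pi/6)])
        d=P-np.array([q[0],q[1],c0[2]]); return np.linalg.norm(np.cross(d,n),axis=1)-.02
    s=least_squares(f,[c0[0],c0[1],yaw0],loss="soft_l1",f_scale=.001,x_scale=[.01,.01,5]); return s
def foot(p,W,box):
    a,b,c,d=box; Q=W[b:d,a:c]; C=p[b:d,a:c].astype(int).sum(-1)
    P=Q[(C>330)&(Q[...,2]<.012)&(Q[...,2]>-.004)]
    return len(P),np.median(P[:,2]),cv2.minAreaRect((P[:,:2]*1000).astype(np.float32))
E
python3 - <<'E'
from h import *
f=np.load("w1.npz");p,W=f["p"],f["W"]
print("foot",foot(p,W,(215,190,305,285)))
m=flood(W,(259,300)); P=W[m]; P=P[P[:,2]>np.median(P[:,2])-.004]; c,n=plane(P)
print("head",len(P),c.round(4),n.round(3),cv2.minEnclosingCircle((P[:,:2]*1e3).astype(np.float32)), np.percentile(P[:,2],[5,50,95]).round(4))
# column profile down the middle
for v in range(205,330,4): print(v,p[v,258],W[v,258].round(4))
E
```

```text
foot (1660, np.float64(0.005494925829187702), ((640.3920288085938, 158.91537475585938), (181.3387451171875, 124.83812713623047), 19.594724655151367))
head 1482 [0.618  0.1509 0.2154] [-0.017 -0.006  1.   ] ((620.115234375, 151.6522216796875), 29.653417587280273) [0.2137 0.2156 0.2167]
205 [191 182 182] [0.5647 0.1322 0.0044]
209 [192 184 183] [0.572  0.1346 0.0055]
213 [186 180 168] [0.5739 0.1352 0.0227]
217 [187 181 169] [0.5738 0.1352 0.0443]
221 [186 179 168] [0.5745 0.1354 0.0622]
225 [242 236 226] [0.5275 0.1203 0.2038]
229 [253 252 248] [0.5306 0.1213 0.2084]
233 [253 252 248] [0.5346 0.1226 0.2104]
237 [254 253 249] [0.5392 0.1241 0.2112]
241 [254 253 250] [0.5427 0.1253 0.2143]
245 [254 254 251] [0.5461 0.1264 0.2175]
249 [255 254 252] [0.5503 0.1277 0.219 ]
253 [255 254 253] [0.5542 0.129  0.221 ]
257 [252 250 244] [0.5574 0.1301 0.2243]
261 [203 196 183] [0.6071 0.1461 0.139 ]
265 [189 184 170] [0.6069 0.1461 0.151 ]
269 [193 186 174] [0.6078 0.1464 0.1607]
273 [203 196 182] [0.6077 0.1464 0.1714]
277 [189 183 169] [0.5935 0.1418 0.2054]
281 [244 242 231] [0.5938 0.1419 0.2137]
285 [254 254 252] [0.5976 0.1431 0.2162]
289 [254 254 251] [0.603  0.1449 0.2161]
293 [254 254 251] [0.6094 0.147  0.2145]
297 [254 253 250] [0.613  0.1482 0.2172]
301 [254 254 251] [0.6195 0.1503 0.2156]
305 [254 253 250] [0.6248 0.152  0.216 ]
309 [254 253 250] [0.6311 0.154  0.215 ]
313 [254 253 249] [0.6359 0.1556 0.216 ]
317 [254 253 249] [0.6415 0.1574 0.2161]
321 [78 76 72] [0.459  0.0983 0.4546]
325 [71 67 64] [0.4585 0.0981 0.4568]
329 [64 63 61] [0.4582 0.098  0.4587]
```

```bash
cat >> h.py <<'E'
def endface(W,uv,yaw):
    """outer end face of a cap: points of the patch lying in the plane normal to the cap axis, centre by enclosing circle in that plane"""
    a=np.radians(yaw); n=np.array([-np.cos(a)*.5,-np.sin(a)*.5,np.sqrt(.75)])
    B=tool(yaw,30).as_matrix(); u,v=uv; c0=np.nanmedian(W[v-2:v+3,u-2:u+3].reshape(-1,3),0)
    Q=W[max(v-45,0):v+45,max(u-45,0):u+45].reshape(-1,3); Q=Q[np.isfinite(Q[:,0])]
    for _ in range(3):
        k=(abs((Q-c0)@n)<.004)&(np.linalg.norm(Q-c0,axis=1)<.027); h=np.median((Q[k]-c0)@n); 
        xy=((Q[k]-c0)@B[:,:2]*1e3).astype(np.float32); cc,r=cv2.minEnclosingCircle(xy)
        c0=c0+n*h+B[:,:2]@np.array(cc)/1e3
    return c0,r,plane(Q[k])[1],n
E
python3 - <<'E'
from h import *
f=np.load("w1.npz");p,W=f["p"],f["W"]
c,r,pn,n=endface(W,(257,240),19.2); print(c.round(4),r,pn.round(3),n.round(3))
print("bearing",np.degrees(np.arctan2(.1515-c[1],.620-c[0])))
Rt=tool(19.2,30)
delta(c+.05*n,Rt); delta(c-.025*n,Rt)
E
```

```text
[0.5427 0.1237 0.2142] 19.887033462524414 [-0.461 -0.169  0.871] [-0.472 -0.164  0.866]
bearing 19.79185710577716
clock 1.55 d(mm) [-51.8  -3.6 121.8] turn [ -0.24 -30.06  -1.05]
clock 1.55 d(mm) [-89.4  -2.9 186.8] turn [ -0.24 -30.06  -1.05]
```

>>> servo_tool --deltas '[[[-0.05,-0.0035,0.03,0,-15,0],[-0.052,-0.0035,0.07,0,-30,-1],[-0.052,-0.0035,0.122,0,-30,-1],[-0.052,-0.0035,0.122,0,-30,-1],[-0.052,-0.0035,0.122,0,-30,-1],[-0.052,-0.0035,0.122,0,-30,-1],[-0.052,-0.0035,0.122,0,-30,-1]]]' --claw -1

```text
clock: 2.25
tool_pos: [0.5201, 0.1154, 0.2588]
ee_rot: [-0.161, 0.952, 0.041, 0.256]
force: [1.1, -0.3, 0.2]
opening: 0.003
grip_force: 0.0
```

```bash
python3 - <<'E'
from h import *
c=np.array([.5427,.1237,.2142]);Rt=tool(19.5,30);n=-Rt.as_matrix()[:,2]
for s in(.05,.004,-.025): delta(c+s*n,Rt)
from cell import status; s=status.read_state(); print(s["joint_positions"].round(2),s["opening"])
E
```

```text
clock 2.25 d(mm) [1.5 0.2 0.7] turn [-0.44  0.02 -0.22]
clock 2.25 d(mm) [ 1.5  0.6 46.7] turn [-0.44  0.02 -0.22]
clock 2.25 d(mm) [ 1.5  0.8 75.7] turn [-0.44  0.02 -0.22]
[ 0.01 -0.14 -0.6   0.61  0.16 -0.29] 0.0034917323926553826
```

>>> servo_tool --deltas '[[[0.0015,0.0005,0.035,-0.4,0,-0.2],[0.0015,0.0005,0.043,-0.4,0,-0.2],[0.0015,0.0005,0.05,-0.4,0,-0.2],[0.0015,0.0005,0.056,-0.4,0,-0.2],[0.0015,0.0005,0.062,-0.4,0,-0.2],[0.0015,0.0005,0.068,-0.4,0,-0.2],[0.0015,0.0005,0.073,-0.4,0,-0.2],[0.0015,0.0005,0.073,-0.4,0,-0.2]]]'

```text
clock: 3.05
tool_pos: [0.5535, 0.1261, 0.1932]
ee_rot: [-0.162, 0.952, 0.043, 0.255]
force: [-0.6, -0.2, -0.3]
opening: 0.003
grip_force: 0.0
```

>>> servo_tool --deltas '[[[0,0,0.0015,0,0,0],[0,0,0.003,0,0,0],[0,0,0.003,0,0,0]]]'

```text
clock: 3.35
tool_pos: [0.5543, 0.1263, 0.1922]
ee_rot: [-0.162, 0.952, 0.043, 0.255]
force: [-11.5, -4.0, 11.4]
opening: -0.003
grip_force: 8.0
```

```bash
python3 - <<'E'
from h import *
c=np.array([.5427,.1237,.2142]);Rt=tool(19.5,30)
delta(c-.025*(-Rt.as_matrix()[:,2]),Rt)
E
```

```text
clock 3.35 d(mm) [-0.8  1.4  0.1] turn [-0.11 -0.   -0.12]
```

>>> servo_tool --deltas '[[[0,0,-0.03,0,0,0],[0,0,-0.08,0,0,0],[0,0,-0.13,0,0,0],[0,0,-0.15,0,0,0],[0,0,-0.15,0,0,0]]]' --claw -1

```text
clock: 3.85
tool_pos: [0.4853, 0.1013, 0.3258]
ee_rot: [-0.162, 0.951, 0.043, 0.259]
force: [1.1, -1.1, -0.5]
opening: 0.002
grip_force: 0.0
```

```bash
python3 - <<'E'
from h import *
p,W=snap("w2")
from cell import status; print(status.read_state()["tool_pos"])
delta([.47,-.225,.38],tool(17,0))
E
```

```text
[0.48484028 0.10148121 0.32315477]
clock 3.9 d(mm) [  77.1 -303.3 -110.1] turn [ 0.52 30.21  2.3 ]
```

View pics/w2.png

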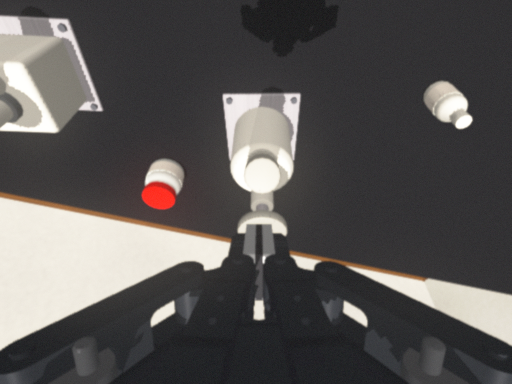

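The wrist view shows the round cap's end at (262,175), with the pump head at (262,222) behind the fingers. I'll check the cap's depth and move to the square dispenser.

```bash
python3 - <<'E'
from h import *
f=np.load("w2.npz");W=f["W"]
c,r,pn,n=endface(W,(262,175),19.5); c0=np.array([.5427,.1237,.2142]); print(c.round(4),r,"moved along axis",((c-c0)@n).round(4))
E
```

```text
[0.5542 0.1279 0.1925] 19.804096221923828 moved along axis -0.0249
```

>>> servo_tool --deltas '[[[0.077,-0.303,-0.11,0,30,2.3],[0.077,-0.303,-0.11,0,30,2.3],[0.077,-0.303,-0.11,0,30,2.3],[0.077,-0.303,-0.11,0,30,2.3],[0.077,-0.303,-0.11,0,30,2.3],[0.077,-0.303,-0.11,0,30,2.3],[0.077,-0.303,-0.11,0,30,2.3],[0.077,-0.303,-0.11,0,30,2.3]]]' --claw 1

```text
clock: 4.7
tool_pos: [0.4699, -0.2285, 0.3751]
ee_rot: [-0.147, 0.989, 0.006, -0.002]
force: [0.2, 0.5, 0.2]
opening: 0.999
grip_force: 0.0
```

```bash
python3 - <<'E'
from h import *
p,W=snap("w3")
from cell import status; print(status.read_state()["tool_pos"])
delta([.47,-.225,.38],tool(17,0))
E
```

```text
[ 0.46990991 -0.22626568  0.37528099]
clock 4.75 d(mm) [-0.4  1.2 -4.7] turn [ 0.75 -0.15 -0.02]
```

View pics/w3.png

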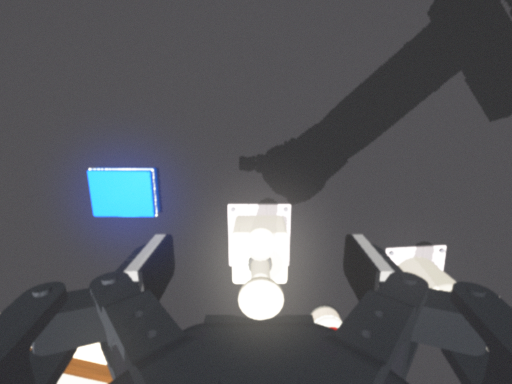

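The round cap moved 24.9 mm, so it is home. The wrist view shows the square dispenser's cap end at (261,242), its head at (261,298), and the foot aligned with the image. The arm has settled now, so I'll take a fresh picture and measure.

```bash
python3 - <<'E'
from h import *
p,W=snap("w4")
print("foot",foot(p,W,(215,195,305,270)))
m=flood(W,(261,298)); P=W[m]; P=P[P[:,2]>np.median(P[:,2])-.004]; c,n=plane(P)
hc=cv2.minEnclosingCircle((P[:,:2]*1e3).astype(np.float32)); print("head",len(P),c.round(4),hc)
yaw=17.
for _ in range(3):
    c,r,pn,n=endface(W,(261,242),yaw); yaw=np.degrees(np.arctan2(hc[0][1]/1e3-c[1],hc[0][0]/1e3-c[0])); print(c.round(4),r,pn.round(3),n.round(3),yaw)
Rt=tool(17.2,30)
for s in(.06,-.034):delta(c+s*n,Rt)
E
```

```text
foot (2237, np.float64(0.0010439074067021825), ((626.13134765625, -171.2574462890625), (144.3937530517578, 182.1711883544922), 16.52288818359375))
head 1456 [ 0.6244 -0.1778  0.2005] ((626.0836791992188, -177.35585021972656), 29.94178009033203)
[ 0.5588 -0.197   0.1775] 19.791542053222656 [-0.479 -0.144  0.866] [-0.478 -0.146  0.866] 16.26887290068969
[ 0.5588 -0.197   0.1775] 19.791810989379883 [-0.479 -0.144  0.866] [-0.48  -0.14   0.866] 16.25114463719354
[ 0.5588 -0.197   0.1775] 19.79181671142578 [-0.479 -0.144  0.866] [-0.48  -0.14   0.866] 16.250716672054377
clock 4.8 d(mm) [-63.7  -1.  146. ] turn [  0.72 -30.14  -0.31]
clock 4.8 d(mm) [-110.9   -2.8  227.3] turn [  0.72 -30.14  -0.31]
```

>>> servo_tool --deltas '[[[-0.05,-0.001,0.04,0.7,-15,0],[-0.064,-0.001,0.09,0.7,-30,-0.3],[-0.064,-0.001,0.146,0.7,-30,-0.3],[-0.064,-0.001,0.146,0.7,-30,-0.3],[-0.064,-0.001,0.146,0.7,-30,-0.3],[-0.064,-0.001,0.146,0.7,-30,-0.3],[-0.064,-0.001,0.146,0.7,-30,-0.3]]]' --claw 1

```text
clock: 5.5
tool_pos: [0.5335, -0.206, 0.2356]
ee_rot: [-0.147, 0.954, 0.036, 0.258]
force: [0.5, -0.1, 1.0]
opening: 1.001
grip_force: 0.0
```

```bash
python3 - <<'E'
from h import *
c=np.array([.5588,-.197,.1775]);Rt=tool(16.5,30);n=-Rt.as_matrix()[:,2]
for s in(.06,-.038):delta(c+s*n,Rt)
E
```

```text
clock 5.5 d(mm) [5.8 1.6 3.7] turn [0.05 0.15 0.98]
clock 5.5 d(mm) [  6.1   1.5 101.7] turn [0.05 0.15 0.98]
```

>>> servo_tool --deltas '[[[0.003,0.0015,0.02,0,0,0.9],[0.003,0.0015,0.04,0,0,0.9],[0.003,0.0015,0.05,0,0,0.9],[0.003,0.0015,0.05,0,0,0.9]]]'

```text
clock: 5.9
tool_pos: [0.5548, -0.1982, 0.1895]
ee_rot: [-0.139, 0.956, 0.038, 0.257]
force: [-0.6, 0.2, 0.4]
opening: 0.997
grip_force: 0.0
```

```bash
python3 - <<'E'
from h import *
c=np.array([.5588,-.197,.1775]);Rt=tool(16.5,30);n=-Rt.as_matrix()[:,2]
delta(c-.038*n,Rt)
E
```

```text
clock 5.9 d(mm) [ 2.5 -0.1 50.5] turn [0.12 0.11 0.06]
```

>>> servo_tool --deltas '[[[0.0025,0,0.02,0,0,0],[0.0025,0,0.035,0,0,0],[0.0025,0,0.05,0,0,0],[0.0025,0,0.05,0,0,0],[0.0025,0,0.05,0,0,0]]]'

```text
clock: 6.4
tool_pos: [0.5748, -0.1912, 0.1444]
ee_rot: [-0.138, 0.956, 0.039, 0.256]
force: [-0.7, -0.2, -0.0]
opening: 1.001
grip_force: 0.0
```

>>> servo_tool --deltas '[[[0,0,0,0,0,0],[0,0,0,0,0,0],[0,0,0,0,0,0],[0,0,0,0,0,0],[0,0,0,0,0,0],[0,0,0,0,0,0],[0,0,0,0,0,0]]]' --claw -1

```text
clock: 7.1
tool_pos: [0.5742, -0.1938, 0.1447]
ee_rot: [-0.137, 0.956, 0.036, 0.256]
force: [-6.3, -6.0, 5.6]
opening: 0.485
grip_force: 59.4
```

>>> servo_tool --deltas '[[[0,-0.001,-0.005,0,0,0],[0,-0.002,-0.01,0,0,0],[0,-0.002,-0.015,0,0,0],[0,-0.002,-0.02,0,0,0],[0,-0.002,-0.024,0,0,0],[0,-0.002,-0.025,0,0,0],[0,-0.002,-0.026,0,0,0],[0,-0.002,-0.026,0,0,0]]]'

```text
clock: 7.9
tool_pos: [0.5622, -0.1974, 0.1664]
ee_rot: [-0.138, 0.956, 0.038, 0.256]
force: [-2.4, -5.6, 5.6]
opening: 0.484
grip_force: 65.7
```

```bash
python3 - <<'E'
from h import *
delta([.5742,-.1938,.1447],tool(16.5,30))
E
```

```text
clock 7.9 d(mm) [-0.  0. 25.] turn [ 0.08  0.04 -0.12]
```

>>> servo_tool --deltas '[[[0,0,-0.001,0,0,0],[0,0,-0.002,0,0,0],[0,0,-0.002,0,0,0]]]'

```text
clock: 8.2
tool_pos: [0.562, -0.1975, 0.1665]
ee_rot: [-0.138, 0.956, 0.038, 0.256]
force: [12.1, -5.5, -8.1]
opening: 0.481
grip_force: 64.2
```

>>> servo_tool --deltas '[[[0,0,0.001,0,0,0],[0,0,0.001,0,0,0],[0,0,0.001,0,0,0],[0,0,0.001,0,0,0],[0,0,0.001,0,0,0]]]' --claw 1

```text
clock: 8.7
tool_pos: [0.5609, -0.1958, 0.1658]
ee_rot: [-0.138, 0.956, 0.04, 0.256]
force: [0.6, -0.2, -0.5]
opening: 0.997
grip_force: 0.0
```

>>> servo_tool --deltas '[[[0,0,-0.03,0,0,0],[0,0,-0.07,0,0,0],[0,0,-0.11,0,0,0],[0,0,-0.15,0,0,0],[0,0,-0.16,0,0,0],[0,0,-0.16,0,0,0],[0,0,-0.16,0,0,0]]]'

```text
clock: 9.4
tool_pos: [0.4846, -0.2193, 0.3034]
ee_rot: [-0.138, 0.956, 0.04, 0.255]
force: [0.3, 0.3, -0.6]
opening: 1.002
grip_force: 0.0
```

```bash
python3 - <<'E'
from h import *
p,W=snap("w5")
from cell import status; s=status.read_state(); print(s["tool_pos"],s["force"])
delta([.6255,-.1775,.260],tool(16.5,0))
E
```

```text
[ 0.48443879 -0.2188769   0.30274604] [-0.6329006  -0.36088876 -0.66767845]
clock 9.45 d(mm) [-106.1   -0.8  110.4] turn [ 0.42 29.92 -0.09]
```

View pics/w5.png

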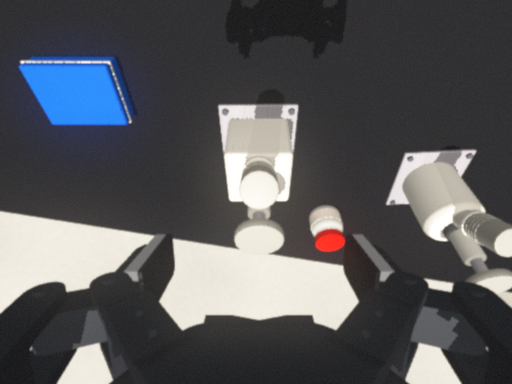

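The view shows the square cap's end at (260,187), clearly separated from its collar, with the head at (259,236). The jar and slide box are undisturbed.

```bash
python3 - <<'E'
from h import *
W=np.load("w5.npz")["W"]
c,r,pn,n=endface(W,(260,187),16.5); print(c.round(4),r,"moved",((c-[.5588,-.197,.1775])@n).round(4))
delta([.6255,-.1775,.30],tool(16.5,0))
E
```

```text
[ 0.5465 -0.2009  0.1992] 19.916976928710938 moved 0.0252
clock 9.45 d(mm) [-126.    -0.5   75.7] turn [ 0.42 29.92 -0.09]
```

>>> servo_tool --deltas '[[[-0.126,-0.0005,0.0757,0.4,29.9,0],[-0.126,-0.0005,0.0757,0.4,29.9,0],[-0.126,-0.0005,0.0757,0.4,29.9,0],[-0.126,-0.0005,0.0757,0.4,29.9,0],[-0.126,-0.0005,0.0757,0.4,29.9,0],[-0.126,-0.0005,0.0757,0.4,29.9,0],[-0.126,-0.0005,0.0757,0.4,29.9,0],[-0.126,-0.0005,0.0757,0.4,29.9,0]]]' --claw -1

```text
clock: 10.25
tool_pos: [0.6243, -0.1788, 0.3035]
ee_rot: [-0.142, 0.99, -0.001, 0.002]
force: [-0.4, -0.0, -0.6]
opening: 0.002
grip_force: 0.0
```

```bash
python3 - <<'E'
from h import *
delta([.6255,-.1775,.2],tool(16.5,0))
E
```

```text
clock 10.25 d(mm) [ -1.2   1.2 103.5] turn [-0.15  0.18 -0.19]
```

>>> servo_tool --deltas '[[[-0.001,0.001,0.05,0,0,0],[-0.001,0.001,0.085,0,0,0],[-0.001,0.001,0.098,0,0,0],[-0.001,0.001,0.106,0,0,0],[-0.001,0.001,0.114,0,0,0],[-0.001,0.001,0.121,0,0,0],[-0.001,0.001,0.125,0,0,0],[-0.001,0.001,0.126,0,0,0]]]'

```text
clock: 11.05
tool_pos: [0.6255, -0.1778, 0.1796]
ee_rot: [-0.142, 0.99, -0.002, 0.002]
force: [-6.7, 1.8, 11.8]
opening: -0.005
grip_force: 5.7
```

>>> servo_tool --deltas '[[[0,0,0.0015,0,0,0],[0,0,0.0025,0,0,0],[0,0,0.0025,0,0,0]]]'

```text
clock: 11.35
tool_pos: [0.6255, -0.1778, 0.179]
ee_rot: [-0.142, 0.99, -0.002, 0.002]
force: [-10.1, 2.6, 15.5]
opening: -0.002
grip_force: 8.2
```

>>> servo_tool --deltas '[[[0.001,0,0.0015,0,0,0],[0.001,0,0.003,0,0,0],[0.001,0,0.003,0,0,0]]]'

```text
clock: 11.65
tool_pos: [0.6255, -0.1779, 0.1789]
ee_rot: [-0.142, 0.99, -0.002, 0.004]
force: [-12.2, 5.0, 27.2]
opening: 0.003
grip_force: 13.7
```

It is hard against the stop: 27 N with no further travel. Retreating now.

>>> servo_tool --deltas '[[[0,0,-0.01,0,0,0],[0,0,-0.022,0,0,0],[0,0,-0.06,0,0,0],[0,0,-0.11,0,0,0],[0,0,-0.15,0,0,0],[0.05,0,-0.18,0,0,0],[0.1,0,-0.18,0,0,0],[0.14,0,-0.18,0,0,0]]]'

```text
clock: 12.45
tool_pos: [0.4904, -0.2181, 0.3537]
ee_rot: [-0.143, 0.99, -0.003, 0.004]
force: [-0.2, -1.2, 0.5]
opening: -0.002
grip_force: 0.0
```

>>> servo_tool --deltas '[[[0,0,0,0,0,0],[0,0,0,0,0,0],[0,0,0,0,0,0]]]'

```text
clock: 12.75
tool_pos: [0.4918, -0.2172, 0.3516]
ee_rot: [-0.142, 0.99, -0.002, 0.002]
force: [0.5, -0.3, -0.2]
opening: -0.001
grip_force: 0.0
```

```bash
python3 - <<'E'
from h import *
from cell import imaging
p,W=snap("w6")
p,d=imaging.capture("scene"); np.savez("scene2.npz",p=p,d=d); 
_,A=cloud("scene");_,B=cloud("scene2")
for k,(a,b,c,e) in dict(round=(285,145,345,245),square=(178,165,235,250),jar=(258,235,288,273),drop=(364,174,384,203),box=(92,212,145,248)).items():
    f=lambda Q:(lambda o:np.r_[o.mean(0),o[:,2].max()].round(3))((lambda q:q[q[:,2]>.012])(Q[b:e,a:c].reshape(-1,3)))
    print(k,f(A),f(B))
g=cv2.resize(p[145:255,170:350],(640,391),interpolation=cv2.INTER_CUBIC); cv2.imwrite("pics/end.png",g[:,:,::-1])
E
```

```text
Traceback (most recent call last):
  File "h.py", line 6, in cloud
    f=np.load(f"{n}.npz"); c=imaging.get_calibration(n); d=f["d"]
                             ~~~~~~~~~~~~~~~~~~~~~~~^^^
ValueError: cameras: scene, top, wrist
```

View pics/w6.png

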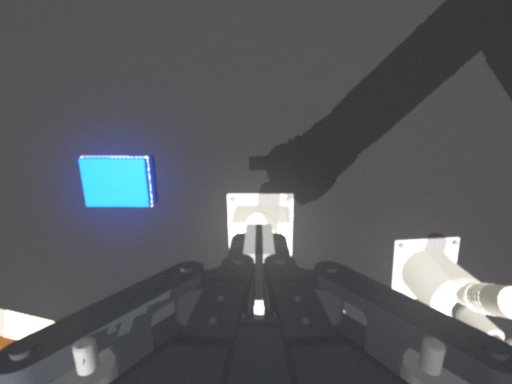

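The closed fingers hide the square's head in this view. The cap end shows near (258,218), and the slide box is undisturbed. I'll check head heights and the bystanders with the scene camera.

```bash
python3 - <<'E'
from h import *
W6=np.load("w6.npz")["W"]; print("sq cap end pts",W6[218,[252,258,264]].round(3).tolist())
_,A=cloud("scene"); g=np.load("scene2.npz"); np.savez("scene.npz",**g); p,B=cloud("scene")
for k,(a,b,c,e) in dict(roundhead=(307,163,330,176),sqhead=(188,174,213,186),jar=(258,235,288,273),drop=(364,174,384,203),box=(92,212,145,248)).items():
    f=lambda Q:(lambda o:np.r_[o.mean(0),np.percentile(o[:,2],[50,95])].round(4))((lambda q:q[q[:,2]>.012])(Q[b:e,a:c].reshape(-1,3)))
    print(k,f(A),f(B))
g=cv2.resize(p[145:255,170:350],(640,391),interpolation=cv2.INTER_CUBIC); cv2.imwrite("pics/end.png",g[:,:,::-1])
E
```

```text
sq cap end pts [[0.539, -0.212, 0.194], [0.537, -0.206, 0.194], [0.535, -0.199, 0.193]]
roundhead [0.6254 0.1478 0.2109 0.2144 0.2164] [0.6252 0.1477 0.2107 0.2142 0.2166]
sqhead [ 0.6313 -0.1788  0.1976  0.1996  0.2016] [ 0.6304 -0.1794  0.1974  0.1995  0.2015]
jar [0.7839 0.0083 0.053  0.0531 0.0754] [0.784  0.0081 0.053  0.0542 0.0757]
drop [0.479  0.376  0.047  0.0473 0.0834] [0.4787 0.376  0.0471 0.0479 0.0828]
box [ 0.6186 -0.4362  0.0302  0.0325  0.0351] [ 0.6184 -0.4366  0.0302  0.0323  0.0351]
```

View pics/end.png

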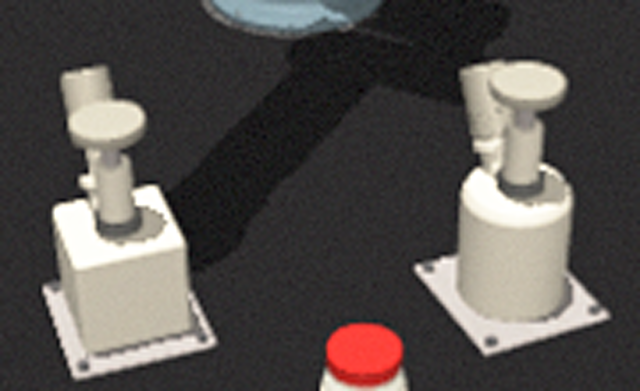

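The final view shows the square cap out at (85,90), the round cap home at (485,95) and both heads up. The bystanders have not moved. Handing in.

```bash
python3 -c "
from cell import ticket; print(ticket.finish_job())"
```

```text
the job is handed in; nothing more can be done
None
```

I handed the job in at about 13 s: the round cap is home, the square cap is fully out, the square pump went to its stop and came back up, and the jar, dropper bottle and slide box did not move; the hand-in returned no verdict.

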